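# Latch the tool case shut

## Task

Shut the lid of the standing tool case, swing the latch's wire loop over so that its cross bar sits under the lip of the keeper on the lid, and press the lever down until it bears firmly on the rubber stud beneath it (feel for the stud and lean on it with about 20 N for half a second), so that the lid is pulled tight. Push gently throughout, nowhere on the case harder than 30 N, and leave the other things where they are.

Things in the scene. Friction and masses are not known exactly. Their poses are not given: they have to be found in the camera images.
- tool_case: grey case, heavy, does not move: body 130 deep (x) x 300 wide (y) x 130 high (z) mm, standing on its hinge edge. Origin: on the bench, middle of the width, in the front plane of the body (seam to the lid). Its -x side faces the robot and carries the lid; y runs along the width, z up. A low tin stands on its top, about 98 mm to the -y side of the middle.
- lid (a joint): angle of the lid (300 x 130 x 35 mm, hinged along the bottom seam). 0: pulled fully tight; about 0.045: just touching the springy seal (some 100 N more to press it tight, which only the latch can do); larger: its top leans out toward the robot. Stays where left; about 3 N at the top moves it.
- lid_face (a point): point on the outer (front, -x) face of the lid, 90 mm to the +y side of the middle, 110 mm above the bench when shut: a good place to push the lid toward +x, clear of the latch.
- keeper (a point): seat on the keeper, a 26 mm wide upright steel plate in the middle of the lid's front. Its front face is smooth; a lip at its top stands 10 mm out toward the robot, underside 164 mm and top 169 mm above the bench when shut. This point: where the bar's centre belongs, 4 mm in front of the plate, 158 mm above the bench. Moves with the lid.
- lever_pivot (a point): pivot axis of the lever: on the case, 40 mm behind (+x of) its front plane, middle of the width, 156 mm above the bench. The axis runs along the case's y.
- lever (a joint): angle of the lever about its pivot. 0: handle level, pointing to the case's +x, away from the lid; pi/2: upright; larger: leaning toward the lid. Stays where left when unloaded. With the loop hooked it tightens from about 0.8 down, hardest (6 to 9 N at the end) near 0.4, dead centre near 0. Closed it lies on the stud at -0.07 to -0.3; the stud's height is not measured.
- handle_end (a point): point in the middle of the handle's upper (pushing) face, 65 mm from the pivot. The handle is a flat steel bar 22 mm wide, 5 mm thick, reaching 75 mm from the pivot.
- loop (a joint): angle of the wire loop against the lever; it hangs freely on a pin 30 mm out along the lever. loop - lever = its angle above level on the lid side: 0 level toward the lid, pi/2 upright, larger leaning back away from the lid, where a stop at loop = 4.1 holds it. Pushed past upright toward the lid it falls by itself, in front of the keeper if the lid is shut and the lever is above 1.3.
- loop_bar (a point): middle of the loop's cross bar (8 mm thick, 42 mm long, along y; 110 mm from the loop's pin, legs 42 mm apart). Once over, the bar hangs against the keeper's plate well below the lip; as the lever closes, it slides up the plate to the seat under the lip.
- stop: steel foot, 14 x 26 x 4 mm, on the case's top under the handle, 55 mm behind the pivot, with a 12 mm wide rubber stud that is screwed out by an unknown amount (stud top 7 to 20 mm above the case's top). Origin: centre of the foot's underside, 132 mm above the bench.
- grease_tin: flat round tin, 76 mm across, 33 mm high, loose on the case's top; bystander. Origin: centre of underside.
- screwdriver: screwdriver, 179 mm, bystander
- hexkeys: folding hex key set, 95 mm, bystander
- ring_wrench: flat wrench, 240 mm, bystander
- tape: roll of tape, 104 mm across, 24 high, bystander
- block: hardwood block, 150 mm long, bystander

How it is judged:
By the outcome, as a careful person would: the job done as asked, in the order asked, and still so for the second after the job is handed in, with the robot touching nothing.
It also fails if it takes over 72 s, if anything falls off the work surface, if the arm or the gripper's body presses on something with over 40 N, if the wrist force passes 120 N, or if a joint passes its speed limit or range.

## Robot

A 6-joint arm with a two-finger parallel gripper is mounted at the origin on a cart in front of the work surface, level with it; the furniture and walls round the work are solid. World frame = base frame: x ahead of the robot, y to its left, z up, the work surface at z = 0. Lengths are in m, angles in rad, forces in N, time in s.
With the tool pointing down it reaches from about 0.225 to 0.875 m from the base axis. Payload 3.4 kg.
Tool frame: the origin (TCP) lies midway between the tips of the shut fingers; the grasp point (between the pads) lies 19 mm behind it (manip.grip_point_offset is the distance from the TCP to the grasp point, in m); x points along the fingers, y is the direction in which the jaws open and shut, and the axes are right-handed (so a half turn about x gives the same grasp; the last joint's range is limited). The gripper opens to 85 mm and grips with 20 to 120 N. Pads are 22 mm wide; open, the fingers measure 114 mm over their backs; the gripper's body (76 mm by 85 mm) begins 54 mm behind the grasp point. The pads swing forward as they close: fully open they stand 13 mm farther back than shut.
Start: joints at [0.984, 0.276, 1.505, -0, 1.361, -0.121], TCP at [0.258, 0.514, 0.231] pointing down, gripper open.
Joint ranges: [-2.89, 2.89], [-0.75, 2.08], [0.22, 2.7], [-1.18, 4.32], [0.11, 2.71], [-2.7, 2.7]. Speed limits (rad/s): [2.57, 2.57, 3.14, 3.14, 3.14, 3.14].

## Interface

Orientations are given as a unit quaternion [w, x, y, z].
In Python, from rig import manip gives the robot as it stands.
- The arm moves only by the shell command python3 -m crank 'ROWS' [FORCE]. ROWS is a JSON object of lists of equal length, an entry for each row: "grip": the opening, from 0 (shut) to 1 (fully open); "slide": the shift along the world's x, y, z in cm, a list of three; "roll": the turn about the world's z in degrees. In form: {"grip": [grip, ...], "slide": [[dx, dy, dz], ...], "roll": [roll, ...]}. A call has 1 to 20 rows; each row is the pose to reach, as a shift and turn from the pose commanded when the call began; what a row does not reach only later rows make up. A row lasts 1/10 s, in which the tool goes at most 50 mm and 8.59 degrees, less where a joint would pass 70% of its speed; a pose out of reach is approached as far as the arm can. A call with a gripper value outside its range is refused whole. The fingers move at their own pace and stop on an object; FORCE is the grip in N (left out, the last holds). Time passes only in rows, so rows that repeat a pose let the fingers close. It gives the time, the measured TCP pose, the force and the opening at its end, in the units of the state.
- manip.get_state(): the state, without advancing time (a new reading comes with each control period).
- manip.get_image(name): name is "scene" or "top"; returns a dict with "frame" (480x640x3 uint8, red, green, blue), "K" (3x3 intrinsics, pixels), "R" (3x3) and "t" (3): a world point X has camera coordinates R X + t. Camera axes: x right, y down, z forward; pixel columns grow to the right and rows downward; lengths in m; the calibration is good to about 2 mm. A picture is of the moment at which its call begins. There is no depth.
- manip.sign_off(): hands the job in, once; it reports no verdict.
The state is a dict: "clock": time; "qpos": joint angles; "qd": joint speeds; "effort": joint torques, N m; "position": TCP position; "ee_rot": TCP orientation; "contact_force": force on the tool from outside, world axes, zero at the start; "moment": the same for the moment, N m; "width": finger opening in m.
Only numpy, scipy, OpenCV 4.12 (cv2) and the standard library are available. Lean on these libraries where they do the work, as an engineer would, in place of code of your own. Each camera call takes 0.05 s, during which the arm holds its last target. There are 200 camera calls.

## Working session

There is one attempt and no reset: what is moved stays moved. The work goes in short steps, Python scripts to look and compute and a shell command to move; the robot and the scene stay as the last step left them, time stands still between calls to the robot, and variables do not carry over. Pictures are saved under pics/ and viewed, on a budget of 10 in all, crops included, one or two more only if the job needs it, and the job is handed in when it is done.

```bash
mkdir -p pics; ls
python3 - <<'E'
from rig import manip
import cv2
for n in("scene","top"):
    d=manip.get_image(n); cv2.imwrite(f"pics/{n}0.png",d["frame"][:,:,::-1]); print(n,d["K"].tolist(),d["R"].tolist(),d["t"].tolist())
print(manip.get_state())
E
```

```text
pics
scene [[562.2582630073133, 0.0, 320.22088114146806], [0.0, 562.2582630073133, 233.2428738308319], [0.0, 0.0, 1.0]] [[0.7154786398638395, -0.6985615435496202, -0.010103750400848903], [-0.4166254666046751, -0.41501646082857224, -0.8088167640558417], [0.5608150644152019, 0.5829005979709564, -0.5879739419481738]] [-0.42535233057331895, 0.2815441788392102, 0.8987582471378414]
top [[623.4312305063208, 0.0, 317.03493615770554], [0.0, 623.4312305063208, 241.91944629010527], [0.0, 0.0, 1.0]] [[0.008476923092952376, -0.9996738355480485, -0.024090751244602478], [-0.9943348802803472, -0.005874057478014999, -0.10613030343220717], [0.10595417704245343, 0.024853932674691964, -0.9940603575225491]] [-0.05372989528558424, 0.5639817667968217, 1.5789756768877161]
{'clock': 0.1, 'qpos': array([ 9.83978344e-01,  2.76557542e-01,  1.50600544e+00, -1.59677828e-05,
        1.36068512e+00, -1.20978606e-01]), 'qd': array([-2.27989544e-04,  3.66856520e-04, -4.22640489e-03, -1.44637464e-03,
        8.90302174e-05, -8.01435709e-04]), 'effort': array([ 1.07763488e-03, -4.17697906e+01, -2.46405011e+01, -3.66622153e-04,
        5.79109619e-03,  1.09235224e-06]), 'position': array([0.25801533, 0.51334328, 0.23051193]), 'ee_rot': array([ 0.68781489,  0.16266179,  0.68821021, -0.16376365]), 'contact_force': array([ 0.40189918,  0.17784614, -0.35102861]), 'moment': array([-0.01486844, -0.00215991, -0.00187796]), 'width': 0.08523451123095721}
```

View pics/scene0.png

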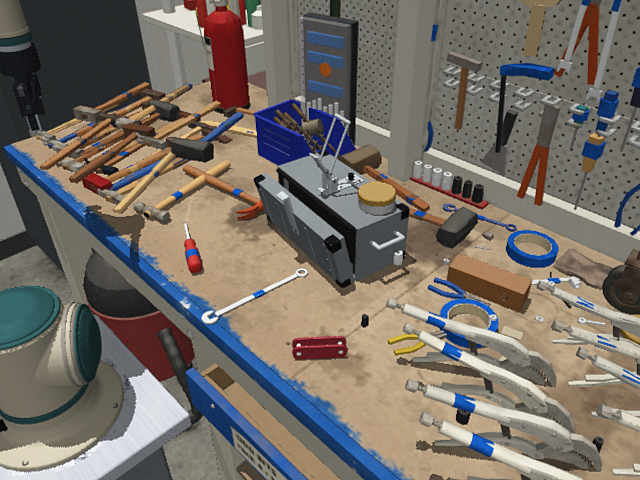

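View pics/top0.png

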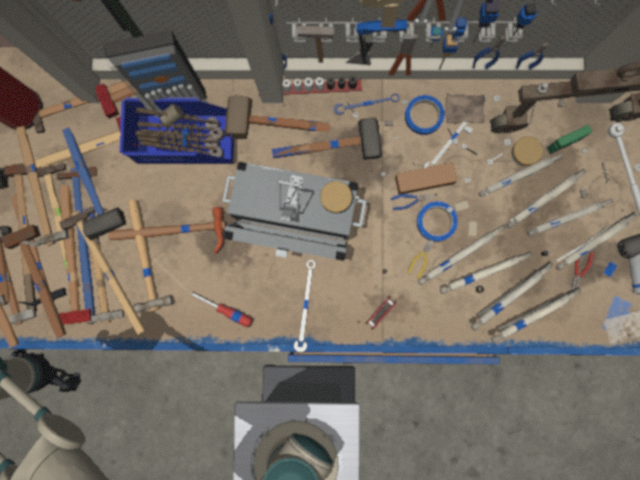

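Scene: case around (335,220), lid leaning open, lever/loop raised at (330,165), tin at (378,195). Top: case around (295,200), keeper at (281,252), lever at (292,200). Zooming for corners.

Run:
```python
import cv2
a=cv2.imread("pics/top0.png")[155:265,215:375]; cv2.imwrite("pics/tc.png",cv2.resize(a,None,fx=5,fy=5,interpolation=cv2.INTER_CUBIC))
a=cv2.imread("pics/scene0.png")[95:295,245:420]; cv2.imwrite("pics/sc.png",cv2.resize(a,None,fx=3,fy=3,interpolation=cv2.INTER_CUBIC))
```

```text
(no output)
```

View pics/tc.png

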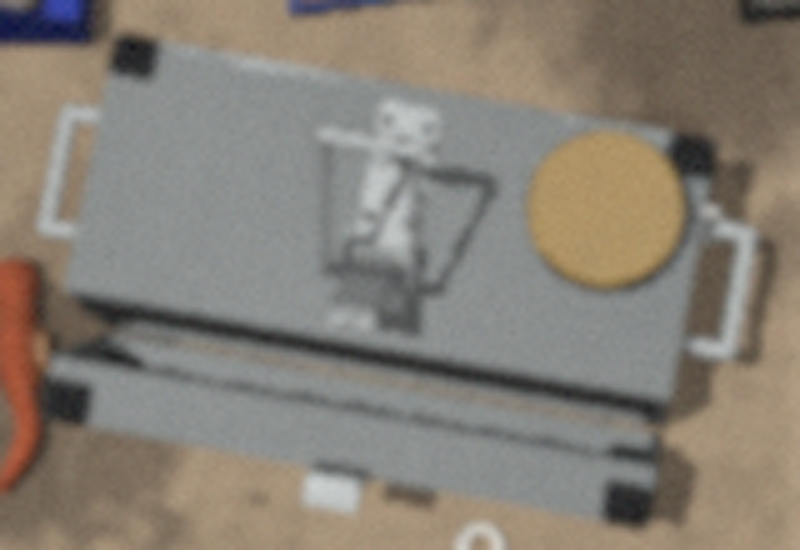

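View pics/sc.png

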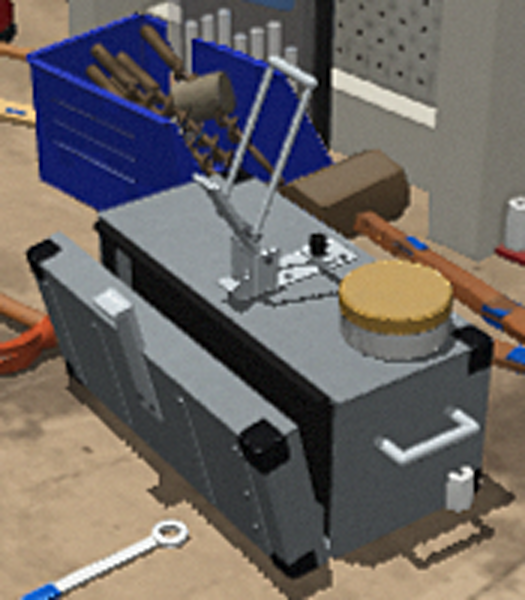

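Crops show: case top corners at tc (105,40),(70,295),(665,405); lid gap open roughly 20-25°; lever leans toward the lid (tip sc (203,180)), loop leaning back with bar at sc (272,60)-(314,84); stud black at sc (318,243).

```bash
cat > h.py <<'E'
import numpy as np
from rig import manip
from scipy.spatial.transform import Rotation as Ro
CAM={}
def cam(n):
    if n not in CAM: CAM[n]=manip.get_image(n)
    return CAM[n]
def ray(n,uv):
    d=cam(n); R,t=np.array(d["R"]),np.array(d["t"])
    return -R.T@t, R.T@np.linalg.inv(d["K"])@np.array([*uv,1.])
def plane(n,uv,p,nr):
    c,r=ray(n,uv); return c+r*((np.array(p)-c)@nr/(r@nr))
def st():
    s=manip.get_state(); q=s["ee_rot"]; R=Ro.from_quat([q[1],q[2],q[3],q[0]]).as_matrix()
    return s,R
E
python3 - <<'E'
from h import *
Z=np.array([0,0,1.])
T=lambda u,v:(u/5+215,v/5+155); S=lambda u,v:(u/3+245,v/3+95)
pt=lambda n,uv,z:plane(n,uv,[0,0,z],Z)
P={k:pt("top",T(*v),.13) for k,v in dict(bl=(108,36),fl=(70,295),fr=(665,405),br=(716,135)).items()}
Q={k:pt("scene",S(*v),.13) for k,v in dict(fl=(98,215),fr=(328,402),br=(490,335)).items()}
for k in P: print(k,P[k].round(4),Q.get(k,Z).round(4))
ey=(P["fl"]+P["bl"]-P["fr"]-P["br"]);ey/=np.linalg.norm(ey); ex=np.array([ey[1],-ey[0],0])
print("yaw",np.degrees(np.arctan2(ex[1],ex[0])),[np.linalg.norm(P[a]-P[b]).round(3) for a,b in(("fl","fr"),("fl","bl"))])
c=sum(P.values())/4; o=c-.065*ex; o[2]=0; print("origin",o,"tin",pt("top",T(606,210),.163))
L=lambda p:np.array([(p-o)@ex,(p-o)@ey,p[2]]).round(4)
for k,v in dict(lev=(203,180),bar=(293,72),stud=(318,236),keep=(112,297)).items():
    print(k,L(plane("scene",S(*v),o,ey)))
s,R=st(); print(R.round(3))
E
```

```text
bl [0.7496 0.1473 0.13  ] [0. 0. 1.]
fl [0.6208 0.163  0.13  ] [0.6212 0.1625 0.13  ]
fr [ 0.5685 -0.1269  0.13  ] [ 0.566  -0.1238  0.13  ]
br [ 0.7012 -0.1514  0.13  ] [ 0.6988 -0.148   0.13  ]
yaw -9.712523238452455 [np.float64(0.295), np.float64(0.13)]
origin [0.59592905 0.01898131 0.        ] tin [ 0.65792517 -0.09773832  0.163     ]
lev [-0.0006  0.      0.2231]
bar [0.0722 0.     0.2803]
stud [0.0966 0.     0.148 ]
keep [-0.0746 -0.      0.1592]
[[-0.001  0.449  0.893]
 [-0.001  0.893 -0.449]
 [-1.    -0.001 -0.   ]]
```

```bash
python3 -m crank '{"grip":[0,0,0,0,0,0,0,0,0,0,0,0,0,0,0,0,0,0],"slide":[[2,-3.5,0],[5,-8,0],[8,-12,0],[10.5,-16,0],[13,-20,0],[15,-24,0],[17.5,-28,0],[20,-32,0],[22,-35.5,0],[23,-37.5,0],[23.5,-38.5,0],[23.5,-38.5,0],[23.5,-38.5,-3],[23.5,-38.5,-7],[23.5,-38.5,-11],[23.5,-38.5,-13],[23.5,-38.5,-13],[23.5,-38.5,-13]],"roll":[3,6,9,12,15,17,17,17,17,17,17,17,17,17,17,17,17,17]}' 30
```

```text
clock: 2.0
position: [0.4932, 0.1299, 0.1018]
ee_rot: [0.705, 0.059, 0.705, -0.059]
contact_force: [0.4, 0.5, 1.3]
width: -0.0003
```

```bash
python3 -m crank '{"grip":[0,0,0,0,0,0,0,0,0,0,0,0],"slide":[[1,-0.17,0],[2,-0.34,0],[3,-0.5,0],[3.5,-0.6,0],[4,-0.68,0],[4.4,-0.75,0],[4.8,-0.82,0],[5.2,-0.89,0],[5.5,-0.94,0],[5.8,-1,0],[6,-1.03,0],[6,-1.03,0]],"roll":[0,0,0,0,0,0,0,0,0,0,0,0]}'
```

```text
clock: 3.2
position: [0.5503, 0.1187, 0.1011]
ee_rot: [0.702, 0.06, 0.707, -0.06]
contact_force: [-5.9, 1.0, 4.0]
width: 0.0001
```

```bash
for i in 1; do python3 -m crank '{"grip":[0,0,0,0],"slide":[[0.2,-0.03,0],[0.4,-0.07,0],[0.4,-0.07,0],[0.4,-0.07,0]],"roll":[0,0,0,0]}'; python3 -m crank '{"grip":[0,0,0,0],"slide":[[0.2,-0.03,0],[0.4,-0.07,0],[0.4,-0.07,0],[0.4,-0.07,0]],"roll":[0,0,0,0]}'; done
```

```text
clock: 3.6
position: [0.5545, 0.118, 0.1012]
ee_rot: [0.703, 0.06, 0.707, -0.06]
contact_force: [-6.0, 0.6, 4.8]
width: 0.0002
clock: 4.0
position: [0.5587, 0.1173, 0.1012]
ee_rot: [0.703, 0.06, 0.706, -0.06]
contact_force: [-5.8, 0.4, 4.3]
width: -0.0
```

```bash
python3 -m crank '{"grip":[0,0,0,0],"slide":[[0.2,-0.03,0],[0.4,-0.07,0],[0.4,-0.07,0],[0.4,-0.07,0]],"roll":[0,0,0,0]}'; python3 -m crank '{"grip":[0,0,0],"slide":[[0.2,-0.03,0],[0.2,-0.03,0],[0.2,-0.03,0]],"roll":[0,0,0]}'
```

```text
clock: 4.4
position: [0.5613, 0.1168, 0.1011]
ee_rot: [0.702, 0.06, 0.707, -0.06]
contact_force: [-8.1, 0.8, 5.4]
width: 0.0002
clock: 4.7
position: [0.5615, 0.1168, 0.1011]
ee_rot: [0.7, 0.06, 0.709, -0.06]
contact_force: [-11.5, 2.6, 7.8]
width: -0.0002
```

```bash
python3 -m crank '{"grip":[0,0,0,0,0,0,0,0,0,0,0,0,0,0,0,0,0,0],"slide":[[-2,0.34,0],[-2,0.34,4],[-2,0.34,9],[-2,0.34,14],[-2,0.34,19],[-2,0.34,23],[-2,0.34,23.5],[1,-2,23.5],[4,-4,23.5],[7.5,-6.5,23.5],[11,-9,23.5],[14,-11,23.5],[15.5,-12,23.5],[15.5,-12,23.5],[15.5,-12,20],[15.5,-12,16.5],[15.5,-12,16],[15.5,-12,16]],"roll":[0,0,0,0,0,0,0,0,0,0,0,0,0,0,0,0,0,0]}'
```

```text
clock: 6.5
position: [0.721, -0.0032, 0.2603]
ee_rot: [0.703, 0.06, 0.706, -0.059]
contact_force: [-1.1, -0.7, 1.1]
width: -0.0002
```

Run:
```python
from h import *
import cv2
a=cam("scene")["frame"][60:260,245:445,::-1]; b=cam("top")["frame"][155:265,215:375,::-1]
a=cv2.resize(a,(500,500),interpolation=2); cv2.imwrite("pics/c1.png",a)
```

```text
(no output)
```

View pics/c1.png

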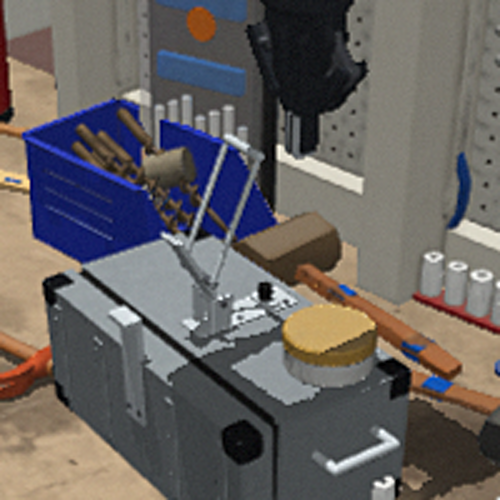

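The lid is shut against the seal; the shut fingers (300,135) stand behind the loop bar (245,150). Push the loop over.

```bash
python3 -m crank '{"grip":[0,0,0,0,0,0,0,0,0,0,0,0,0,0,0,0,0,0,0],"slide":[[-1.5,0.26,0],[-3,0.51,0],[-3.6,0.62,0],[-4.2,0.72,0],[-4.8,0.82,0],[-5.4,0.92,0],[-6,1.03,0],[-6.6,1.13,0],[-7.2,1.23,0],[-7.8,1.34,0],[-8.4,1.44,0],[-9,1.54,0],[-9.6,1.64,0],[-10.2,1.75,0],[-10.8,1.85,0],[-11.4,1.95,0],[-11.4,1.95,0],[-11.4,1.95,0],[-11.4,1.95,0]],"roll":[0,0,0,0,0,0,0,0,0,0,0,0,0,0,0,0,0,0,0]}'
python3 - <<'E'
from h import *
import cv2
a=cam("scene")["frame"][60:260,245:445,::-1]
a=cv2.resize(a,(500,500),interpolation=2); cv2.imwrite("pics/c2.png",a)
E
```

```text
clock: 8.5
position: [0.6085, 0.0155, 0.2613]
ee_rot: [0.705, 0.06, 0.704, -0.06]
contact_force: [0.2, 0.2, 0.6]
width: -0.0001
```

View pics/c2.png

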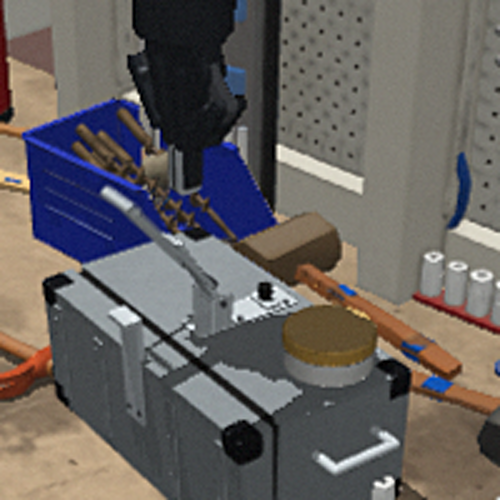

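The loop seems caught mid-fall (bar near (115,195)). Lift, wait, and look again.

```bash
python3 -m crank '{"grip":[0,0,0,0,0,0],"slide":[[0,0,1],[0,0,2],[0,0,2],[0,0,2],[0,0,2],[0,0,2]],"roll":[0,0,0,0,0,0]}'
python3 - <<'E'
from h import *
import cv2
a=cam("scene")["frame"][110:250,255:395,::-1]
b=cam("top")["frame"][165:265,235:335,::-1]
a=cv2.resize(a,(420,420),interpolation=2); b=cv2.resize(b,(380,420),interpolation=2);cv2.imwrite("pics/c3.png",cv2.hconcat([a,b]))
E
```

```text
clock: 9.15
position: [0.608, 0.0156, 0.281]
ee_rot: [0.704, 0.06, 0.705, -0.06]
contact_force: [0.2, -0.3, -0.5]
width: 0.0
```

View pics/c3.png

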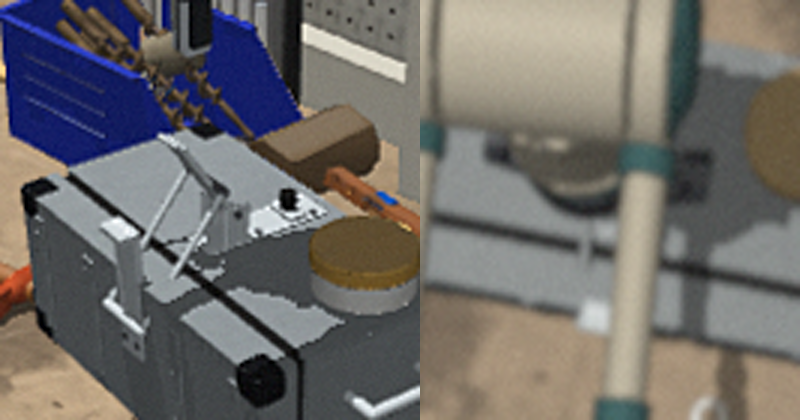

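The bar hangs against the keeper's plate at left-panel (125,305), below the lip (120,228); the lever is still leaning lidward. Now push the lever from the lid side to upright.

```bash
python3 -m crank '{"grip":[0,0,0,0,0,0,0,0,0,0,0,0,0,0,0,0,0,0,0,0],"slide":[[-2.5,0.43,0],[-4.7,0.8,0],[-4.7,0.8,0],[-4.7,0.8,-3.5],[-4.7,0.8,-7],[-4.7,0.8,-7.2],[-4.7,0.8,-7.2],[-4,0.68,-7.2],[-3.4,0.58,-7.2],[-2.8,0.48,-7.2],[-2.2,0.38,-7.2],[-1.6,0.28,-7],[-1,0.18,-7],[-0.5,0.08,-6.8],[0,0,-6.7],[0.5,-0.09,-6.6],[1,-0.17,-6.5],[1.4,-0.24,-6.5],[1.4,-0.24,-6.5],[1.4,-0.24,-6.5]],"roll":[0,0,0,0,0,0,0,0,0,0,0,0,0,0,0,0,0,0,0,0]}'
python3 - <<'E'
from h import *
import cv2
a=cam("scene")["frame"][80:240,255:415,::-1]
cv2.imwrite("pics/c4.png",cv2.resize(a,(560,560),interpolation=2))
E
```

```text
clock: 11.25
position: [0.6228, 0.013, 0.2164]
ee_rot: [0.705, 0.06, 0.704, -0.06]
contact_force: [-0.5, 0.2, -0.2]
width: 0.0001
```

View pics/c4.png

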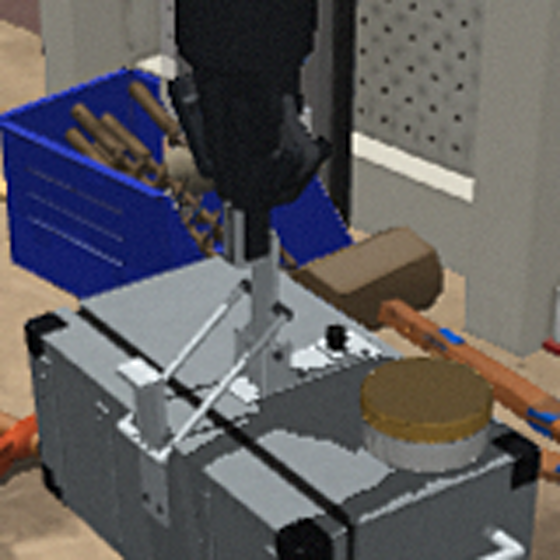

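Lever upright, bar (140,430) sliding up the plate below the lip. Continue to about 0.5.

```bash
python3 -m crank '{"grip":[0,0,0,0,0,0,0,0,0,0,0,0,0,0,0],"slide":[[0.5,-0.09,0],[1.05,-0.18,-0.05],[1.6,-0.27,-0.15],[2.15,-0.37,-0.35],[2.7,-0.46,-0.6],[3.25,-0.56,-0.85],[3.6,-0.61,-1.1],[3.9,-0.67,-1.3],[4.2,-0.72,-1.55],[4.5,-0.77,-1.85],[4.75,-0.81,-2.15],[5,-0.85,-2.45],[5.2,-0.89,-2.75],[5.4,-0.92,-3.0],[5.4,-0.92,-3.0]],"roll":[0,0,0,0,0,0,0,0,0,0,0,0,0,0,0]}'
python3 - <<'E'
from h import *
import cv2
a=cam("scene")["frame"][80:240,255:415,::-1]
cv2.imwrite("pics/c5.png",cv2.resize(a,(560,560),interpolation=2))
E
```

```text
clock: 12.8
position: [0.676, 0.0039, 0.1873]
ee_rot: [0.705, 0.06, 0.705, -0.06]
contact_force: [-3.7, -0.6, 6.6]
width: -0.0003
```

View pics/c5.png

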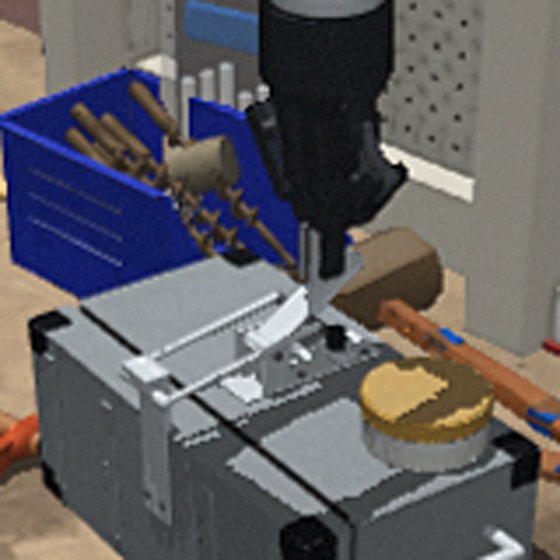

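Bar is seated at the lip (140,370), force ~7.5 N. Continue to about level.

```bash
python3 -m crank '{"grip":[0,0,0,0,0,0,0,0,0,0,0,0],"slide":[[0.1,-0.02,-0.3],[0.2,-0.03,-0.6],[0.35,-0.06,-0.9],[0.5,-0.09,-1.2],[0.6,-0.1,-1.5],[0.7,-0.12,-1.8],[0.8,-0.14,-2.1],[0.85,-0.15,-2.4],[0.9,-0.15,-2.7],[0.9,-0.15,-2.9],[0.9,-0.15,-3],[0.9,-0.15,-3]],"roll":[0,0,0,0,0,0,0,0,0,0,0,0]}'; python3 -m crank '{"grip":[0,0,0],"slide":[[0,0,-0.2],[0,0,-0.3],[0,0,-0.3]],"roll":[0,0,0]}'
```

```text
clock: 14.05
position: [0.6854, 0.0027, 0.1556]
ee_rot: [0.704, 0.06, 0.705, -0.06]
contact_force: [-0.3, -0.3, 0.7]
width: 0.0001
clock: 14.35
position: [0.6857, 0.0026, 0.1547]
ee_rot: [0.705, 0.06, 0.704, -0.06]
contact_force: [-1.7, -0.1, 5.3]
width: -0.0
```

```bash
python3 -m crank '{"grip":[0,0,0],"slide":[[0,0,-0.1],[0,0,-0.1],[0,0,-0.1]],"roll":[0,0,0]}';python3 -m crank '{"grip":[0,0,0],"slide":[[0,0,-0.1],[0,0,-0.1],[0,0,-0.1]],"roll":[0,0,0]}'
```

```text
clock: 14.65
position: [0.6857, 0.0026, 0.1546]
ee_rot: [0.705, 0.06, 0.704, -0.06]
contact_force: [-1.9, -0.3, 8.7]
width: -0.0
clock: 14.95
position: [0.6858, 0.0026, 0.1545]
ee_rot: [0.706, 0.06, 0.703, -0.06]
contact_force: [-3.6, 0.0, 11.5]
width: -0.0
```

```bash
python3 -m crank '{"grip":[0,0,0],"slide":[[0,0,-0.15],[0,0,-0.25],[0,0,-0.25]],"roll":[0,0,0]}'
```

```text
clock: 15.25
position: [0.6858, 0.0026, 0.1543]
ee_rot: [0.706, 0.06, 0.703, -0.06]
contact_force: [-5.9, 0.7, 20.5]
width: 0.0002
```

```bash
python3 -m crank '{"grip":[0,0,0,0,0,0,0,0],"slide":[[0,0,-0.02],[0,0,-0.02],[0,0,-0.02],[0,0,-0.02],[0,0,-0.02],[0,0,-0.02],[0,0,-0.02],[0,0,-0.02]],"roll":[0,0,0,0,0,0,0,0]}'; python3 -m crank '{"grip":[0,0,0,0,0,0,0,0,0],"slide":[[0,0,0.3],[0,0,1],[0,0,3],[0,0,7],[0,0,11],[-4,3,13],[-8,7,13],[-12,10,13],[-12,10,13]],"roll":[0,0,0,0,0,0,0,0,0]}'
python3 - <<'E'
from h import *
import cv2
a=cam("scene")["frame"][110:270,255:415,::-1]
cv2.imwrite("pics/c6.png",cv2.resize(a,(560,560),interpolation=2))
E
```

```text
clock: 16.05
position: [0.6858, 0.0026, 0.1543]
ee_rot: [0.706, 0.06, 0.703, -0.06]
contact_force: [-6.0, 1.3, 20.7]
width: 0.0001
clock: 16.95
position: [0.5609, 0.1055, 0.2793]
ee_rot: [0.704, 0.059, 0.706, -0.058]
contact_force: [0.6, -0.3, 0.0]
width: 0.0001
```

View pics/c6.png

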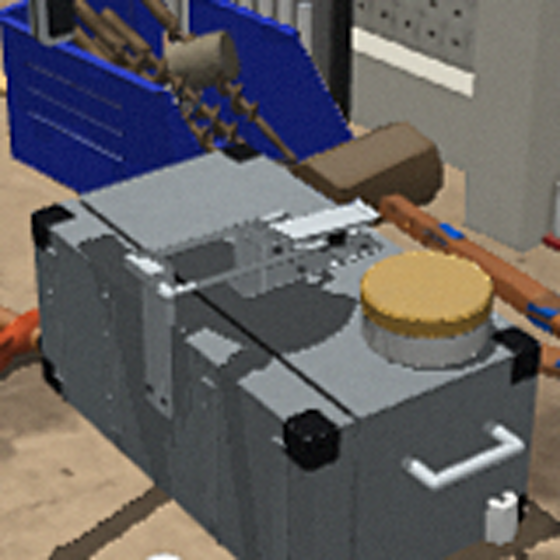

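Lid tight, bar seated under the lip (155,275), lever about level on the stud. Check the lever angle numerically from its end at (370,207).

Run:
```python
from h import *
o=np.array([.5959,.019,0]);ex=np.array([.9857,-.1687,0]);ey=np.array([.1687,.9857,0])
for n,uv in dict(end=(370,207),nearL=(278,230)).items():
    p=plane("scene",(uv[0]/3.5+255,uv[1]/3.5+110),o,ey); print(n,((p-o)@ex).round(4),p[2].round(4))
```

```text
end 0.1228 0.1504
nearL 0.0529 0.1578
```

```bash
python3 -c "
from rig import manip
print(manip.get_state()['contact_force'],manip.sign_off())"
```

```text
the job is handed in; nothing more can be done
[ 1.06883943 -0.76687539  0.68829685] None
```

The case is latched and the job is handed in, at about 17 s on the robot's clock. There were no retries.

- **Lid:** I pushed it shut until it met the seal, stopping at about 14 N.
- **Loop:** I pushed it over from behind. It fell in front of the keeper, and its bar slid up under the lip as the lever came down.
- **Lever:** I felt the stud with the fingertips at z ≈ 0.155 m. I leaned on it with about 20.5 N vertically (about 21.5 N in all) for about 0.8 s.
- **Final checks:** With the arm clear and reading about 1 N or less, the last picture shows the lid tight, the bar under the lip and the tin apparently in place. The lever measured about -0.1 rad, which is past dead centre and on the stud. That angle comes from one camera view, so it is only rough.

I read forces only at the end of each move, and none of those readings went above about 22 N. I did not measure any peaks in between. I made no final check of the tools on the bench, but the arm's path stayed above them. I viewed 10 pictures, and none of the checks failed or disagreed.

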